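# Set up the demagnetiser for the governor's steel parts

## Task

The nickel-plated spool valve and the blued steel dowel are to be demagnetised: lay them in the two pockets of the brown-walled tray on the coil table, one to a pocket, lengthwise and flat on the pocket floor, set down gently rather than dropped, and turn the black field dial on the control desk until its white pointer stands at the red tab. Leave the red tab as it is set, and leave the other parts and tools where they lie.

Things in the scene. Friction and masses are not known exactly. Their poses are not given: they have to be found in the camera images.
- field_dial (a joint): Angle (rad) of the field dial: a black bar knob on a round skirt, in the middle of the 35 degree sloping front of the control desk. 0 is the scale's low end (seven o'clock facing the slope); grows clockwise seen from above the slope; stops at 0 and 5.236. Black ticks every 10 degrees. Its white pointer line runs along half the bar to the skirt's edge. Friction 0.1 N m; it stays where left.
- set_tab (a joint): Angle of the red tab clamped on the rim of the dial's scale, this job's setting. Same zero and direction as the dial: the dial is on the mark when both values are equal. At the start it stands 0.6 to 2.1 rad clockwise of the dial. Holds against light touches; do not shift it.
- dial_grip (a point): On the dial's axis, 33 mm out from the panel, inside the bar grip (70 long, 20 wide, 30 tall, square sided, on a skirt 88 across), 7 mm below its top, 23 mm above the skirt. Turns with the dial: x along the bar to the pointer end, y across it, z out along the axis, leaning 35 degrees from vertical to the desk's front. Free for 25 mm beside the bar.
- dial_pointer (a point): End of the dial's white pointer, 48 mm from the dial's axis, 7 mm out from the panel. Turns with the dial.
- tab_point (a point): Inner point of the red tab, 48 mm from the dial's axis, 7 mm out from the panel: the dial pointer must stand here. The tab is about 29 mm long radially, 3.5 to 10 mm wide, and its top is 8.5 mm out from the panel.
- control_desk: Cream wedge-shaped control desk, 165 mm deep, 230 mm wide, 125 mm high at the back, fixed to the bench. Origin at the bench under its middle; x points from its front to its back, z up. The front slopes up at 35 degrees, from 30 mm high at x = -80 mm to 125 mm at x = 55 mm.
- coil_table: Cream box with a two-pocket tray on top (brown walls, dark floor), 200 mm by 196 mm, 90 mm high to the tray's rim, fixed to the bench. Origin at the bench under its middle; x along the pockets.
- pocket_left (a point): Centre of the floor of one tray pocket, 74 mm above the bench; x along the pocket, y across, z up. The pocket is 154 mm long, 42 mm wide, 16 mm deep; its side walls are cut away to the floor over the middle 72 mm, so that fingers can stand beside a part. The other pocket lies parallel, 90 mm away.
- pocket_right (a point): The same for the other pocket. Either part may lie in either pocket.
- spool_valve: Nickel-plated spool valve lying on the bench: three lands of 30 mm diameter (two 24 mm long at the ends, one 26 mm long in the middle) joined by 19 mm thin stems; 130 mm long, about 0.5 kg. Origin at its middle, on its axis (15 mm above what it lies on); x along its length. Grip it by the middle land.
- dowel: Blued (dark blue) steel dowel lying on the bench: plain pin 26 mm in diameter, 110 mm long, about 0.44 kg. Origin at its middle, on its axis (13 mm above what it lies on); x along its length.
- thrust_washer: Bronze thrust washer, 90 mm outside, 48 mm bore, 10 mm thick, lying on the bench. Origin at the centre of its underside. Leave it.
- guide_bush: Brass guide bush, 52 mm diameter, 45 mm tall, standing on the bench. Origin at the centre of its underside. Leave it.
- relay_housing: Green enamel relay housing, 120 x 100 mm, 106 mm tall, at the back of the bench. Origin at the centre of its underside. Leave it.
- spanner: Steel spanner 180 mm long lying flat. Leave it.
- mallet: Hammer 200 mm long lying on the bench. Leave it.
Not all that is in view belongs to the job. Of the things that look like the spool_valve, take the one that is farthest from the robot's base at the start.

How it is judged (in metres and radians):
At the end, for the whole second after the job is handed in: The spool valve and the dowel lie at rest in different pockets, lengthwise (within 0.25 rad) and flat on the floor (middle within 4 mm of its resting height), and the dial's pointer is within 5 mm (6 degrees) of the red tab's point (((horizontal distance between spool_valve and pocket_left below 0.02 m and horizontal distance between dowel and pocket_right below 0.028 m) or (horizontal distance between spool_valve and pocket_right below 0.02 m and horizontal distance between dowel and pocket_left below 0.028 m)) and angle between the x axis of each of spool_valve, dowel and the x axis of pocket_left, either way round below 0.25 rad and z of spool_valve in the frame of pocket_left below 0.019 m and z of dowel in the frame of pocket_left below 0.017 m and linear speed of each of spool_valve, dowel below 0.02 m/s and distance between dial_pointer and tab_point below 0.005 m); the robot touches nothing.
It fails at once if the red tab is shifted by more than 3 mm (distance of tab_point from where it was at the start of the episode above 0.003 m).
It fails at once if a bystander (washer, bush, relay housing, spanner or hammer) is moved by more than 20 mm (distance of any of thrust_washer, guide_bush, relay_housing, spanner, mallet from where it was at the start of the episode above 0.02 m).
It fails at once if the spool valve or the dowel is let fall from more than about 18 mm (it moves faster than 0.6 m/s while no finger holds it) ((linear speed of spool_valve above 0.6 m/s and contact force between the fingers and spool_valve below 0.5 N) or (linear speed of dowel above 0.6 m/s and contact force between the fingers and dowel below 0.5 N)).
It also fails if it takes over 72 s, if anything falls off the work surface, if the arm or the gripper's body presses on something with over 40 N, if the wrist force passes 120 N, or if a joint passes its speed limit or range.

## Robot

A 6-joint arm with a two-finger parallel gripper is mounted at the origin on the work surface. World frame = base frame: x ahead of the robot, y to its left, z up, the work surface at z = 0. Lengths are in mm, angles in rad, forces in N, time in s.
With the tool pointing down it reaches from about 300 to 750 mm from the base axis. Payload 8.5 kg.
Tool frame: the origin (TCP) lies at the very end of the fingers, on their centre line; the grasp point (between the pads) lies 19 mm behind it; x points along the fingers, z is the direction in which the jaws open and shut, and the axes are right-handed (so a half turn about x gives the same grasp; the last joint's range is limited). The gripper opens to 85 mm and grips with 20 to 120 N. Pads are 22 mm wide; open, the fingers measure 114 mm over their backs; the gripper's body (76 mm by 85 mm) begins 54 mm behind the grasp point. The pads swing forward as they close: fully open they stand 13 mm farther back than shut.
Start: joints at [0.96, 0.381, 1.297, -0, 1.464, -0.215], TCP at [212.04, 507.464, 231.322] pointing down, gripper open.
Joint ranges: [-3.11, 3.11], [-0.89, 2.33], [0.22, 2.48], [-1.42, 4.56], [0.17, 2.85], [-2.88, 2.88]. Speed limits (rad/s): [2.39, 2.39, 3.14, 3.14, 3.14, 3.14].

## Interface

Orientations are given as a rotation vector (axis times angle).
In Python, from cell import get_obs, imaging, order gives the robot as it stands.
- The arm moves only by the shell command python3 -m handwheel 'ROWS' [FORCE]. ROWS is JSON, one flat list of numbers, 7 for each row, row after row: the turn, a rotation vector about the tool's x, y, z each as a share of 180 degrees, from -1 to 1, then the shift along the tool's x, y, z each as a share of 0.2 m, from -1 to 1, then the closure, from 0 (fully open) to 1 (shut). A call has exactly 10 rows; each row shifts and turns the commanded pose from where the row before left it, along the tool's axes as they then stand; what a row does not reach is not made up. A row lasts 1/10 s, in which the tool goes at most 50 mm and 8.59 degrees, less where a joint would pass 70% of its speed; a pose out of reach is approached as far as the arm can. A call with a number of a shift or a turn outside -1 to 1 is refused whole. A call with a gripper value outside its range is refused whole. The fingers move at their own pace and stop on an object; FORCE is the grip in N (left out, the last holds). Time passes only in rows, so rows that do not move let the fingers close, or fill a call up. It gives the time, the measured TCP pose, the force and the opening at its end, in the units of the state.
- get_obs(): the state, without advancing time (a new reading comes with each control period).
- imaging.camera(name): name is "scene" or "side" or "wrist"; returns (picture, depth): 480x640x3 uint8, blue, green, red; 480x640 float32, mm along the optical axis (not along the pixel's ray), 0 where there is no reading.
- imaging.calibration(name): a dict with "fx", "fy", "cx", "cy" (pixels), "xyz" and "orientation" of the camera in the world; the wrist camera has in their place "mount" (4x4, takes a point from camera to tool coordinates, whose origin is the TCP and whose axes are the tool frame's). Camera axes: x right, y down, z forward; pixel columns grow to the right and rows downward; lengths in mm; the calibration is good to about 2 mm. A picture is of the moment at which its call begins: read the wrist's pose just before it. calibration takes no time and is no camera call.
- order.close_job(): hands the job in, once; it reports no verdict.
The state is a dict: "clock": time; "qpos": joint angles; "dq": joint speeds; "joint_torque": joint torques, N m; "tcp_pos": TCP position; "eef_rot": TCP orientation; "ft_force": force on the tool from outside, world axes, zero at the start; "torque": the same for the moment, N m; "opening": finger opening in mm.
Only numpy, scipy, OpenCV 4.12 (cv2) and the standard library are available. Lean on these libraries where they do the work, as an engineer would, in place of code of your own. Each camera call takes 0.05 s, during which the arm holds its last target. There are 200 camera calls.

## Working session

There is one attempt and no reset: what is moved stays moved. The work goes in short steps, Python scripts to look and compute and a shell command to move; the robot and the scene stay as the last step left them, time stands still between calls to the robot, and variables do not carry over. Pictures are saved under pics/ and viewed, about 8 in all and at most 12, crops included, and the job is handed in when it is done.

```bash
ls; mkdir -p pics
python3 - <<'E'
from cell import get_obs, imaging
import cv2, numpy as np
print(get_obs())
for n in("scene","side","wrist"):
    p,d=imaging.camera(n); cv2.imwrite(f"pics/{n}0.png",p); np.savez(f"pics/{n}0.npz",p=p,d=d)
    print(n,imaging.calibration(n))
E
```

```text
pics
{'clock': 0.0, 'qpos': array([ 9.59731997e-01,  3.81216991e-01,  1.29826095e+00,  4.86719609e-05,
        1.46359571e+00, -2.15336192e-01]), 'dq': array([-0.00081485,  0.00062268,  0.00237083, -0.00118157, -0.00151995,
       -0.00045954]), 'joint_torque': array([-3.66182267e-04, -4.48459518e+01, -2.31275493e+01, -2.98829718e-04,
        4.81371870e-03,  1.21512221e-05]), 'tcp_pos': array([211.85382424, 507.24893948, 230.70044159]), 'eef_rot': array([-0.91353952,  1.37224953,  0.91272654]), 'ft_force': array([-0.52936113, -0.52930948, -0.52014742]), 'torque': array([-0.00224231, -0.01263553,  0.00726742]), 'opening': 85.66646523540938}
scene {'fx': 533.6620729420628, 'fy': 533.6620729420628, 'cx': 313.6713381507663, 'cy': 240.73238023931134, 'xyz': array([1311.21985812, -294.68993553, 1294.14341832]), 'orientation': array([-2.11614446, -1.49369037,  0.46814761])}
side {'fx': 477.949313878961, 'fy': 477.949313878961, 'cx': 317.2936984496729, 'cy': 246.30080029923633, 'xyz': array([ 276.46569523, 1081.96086655,  863.79494769]), 'orientation': array([-0.30103416,  2.6921308 , -1.42038297])}
wrist {'fx': 426.5313851429278, 'fy': 426.5313851429278, 'cx': 313.28397167587235, 'cy': 242.7252138306179, 'mount': array([[ 1.28984611e-03, -3.12085297e-01,  9.50053211e-01,
        -1.42333610e+02],
       [-1.55054535e-03, -9.50053483e-01, -3.12083281e-01,
         7.95341384e+01],
       [ 9.99997966e-01, -1.07056119e-03, -1.70932519e-03,
        -2.03714593e-01],
       [ 0.00000000e+00,  0.00000000e+00,  0.00000000e+00,
         1.00000000e+00]])}
```

View pics/scene0.png

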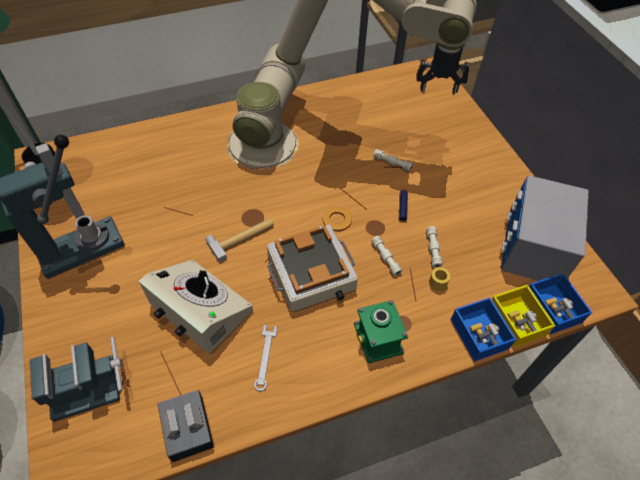

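View pics/side0.png

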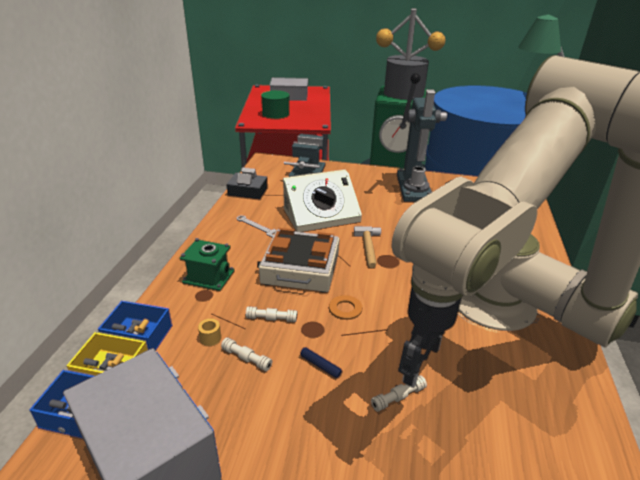

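Scene picture: the spool look-alikes are at (393,160), (386,256) and (434,247). The dowel is at (403,206), the tray at (312,262), and the dial at (202,285) with its red tab near (182,288). Next I'll measure them.

```bash
cat > h.py <<'E'
import numpy as np, cv2
from scipy.spatial.transform import Rotation as R
from cell import get_obs, imaging
def pose(o=None):
    o=o or get_obs(); T=np.eye(4); T[:3,:3]=R.from_rotvec(o["eef_rot"]).as_matrix(); T[:3,3]=o["tcp_pos"]; return T
def cam(n,o=None):
    c=imaging.calibration(n)
    if n=="wrist": T=pose(o)@c["mount"]
    else:
        T=np.eye(4); T[:3,:3]=R.from_rotvec(c["orientation"]).as_matrix(); T[:3,3]=c["xyz"]
    return c,T
def dirs(c,T,uv):
    uv=np.atleast_2d(np.asarray(uv,float))
    return np.c_[(uv[:,0]-c["cx"])/c["fx"],(uv[:,1]-c["cy"])/c["fy"],np.ones(len(uv))]@T[:3,:3].T
def onplane(c,T,uv,z=0,n=(0,0,1),p=None):
    n=np.array(n,float); p=np.array([0,0,z]) if p is None else p
    d=dirs(c,T,uv); return T[:3,3]+d*(((p-T[:3,3])@n)/(d@n))[:,None]
def proj(c,T,P):
    q=(np.atleast_2d(P)-T[:3,3])@T[:3,:3]; return np.c_[q[:,0]/q[:,2]*c["fx"]+c["cx"],q[:,1]/q[:,2]*c["fy"]+c["cy"]]
def bydepth(c,T,uv,d):
    uv=np.atleast_2d(uv); return T[:3,3]+dirs(c,T,uv)*np.array([d[int(v),int(u)] for u,v in uv])[:,None]
def blobs(m,c,T,z,amin=60):
    n,l,s,ce=cv2.connectedComponentsWithStats(m.astype(np.uint8))
    out=[]
    for i in range(1,n):
        if s[i,4]<amin: continue
        v,u=np.nonzero(l==i); P=onplane(c,T,np.c_[u,v],z)[:,:2].astype(np.float32)
        r=cv2.minAreaRect(P); b=cv2.boxPoints(r); e=[b[1]-b[0],b[2]-b[1]]; e=max(e,key=np.linalg.norm)
        out.append((np.round(ce[i]),s[i,4],np.round(r[0]),np.round(sorted(r[1])),round(float(np.arctan2(e[1],e[0]))%np.pi,3)))
    return out
E
python3 - <<'E'
from h import *
for n in("scene","side"):
    z=np.load(f"pics/{n}0.npz"); p,d=z["p"],z["d"]; c,T=cam(n); hsv=cv2.cvtColor(p,cv2.COLOR_BGR2HSV).astype(int)
    H,S,V=hsv[...,0],hsv[...,1],hsv[...,2]
    uv=np.stack(np.meshgrid(np.arange(640),np.arange(480)),-1).reshape(-1,2)
    W=(T[:3,3]+dirs(c,T,uv)*d.reshape(-1,1)).reshape(480,640,3)
    ok=(d>0)&(W[...,2]>6)&(W[...,2]<45)&(abs(W[...,1])<700)&(W[...,0]>100)&(W[...,0]<850)
    print(n,"nickel"); [print(b) for b in blobs(ok&(S<90)&(V>90),c,T,15,100)]
    print("dowel"); [print(b) for b in blobs(ok&(H>105)&(H<130)&(S>100)&(V<140),c,T,13,60)]
    top=(d>0)&(W[...,2]>65)&(W[...,2]<100)&(abs(W[...,1])<200)
    print("tray brown"); [print(b) for b in blobs(top&(H<15)&(S>120)&(V<200),c,T,90,30)]
    print("dark floor"); [print(b) for b in blobs((d>0)&(W[...,2]>60)&(W[...,2]<84)&(V<90)&(S<100),c,T,74,100)]
    np.save(f"pics/{n}W.npy",W)
E
```

```text
scene nickel
(array([392., 159.]), np.int32(253), array([228., 382.]), array([ 35., 134.]), 0.726)
(array([110., 230.]), np.int32(255), array([ 217., -540.]), array([ 53., 108.]), 0.093)
(array([434., 246.]), np.int32(337), array([588., 351.]), array([ 30., 143.]), 2.798)
(array([215., 246.]), np.int32(226), array([ 376., -253.]), array([28., 91.]), 0.24)
(array([386., 255.]), np.int32(354), array([569., 204.]), array([ 30., 139.]), 0.112)
(array([222., 285.]), np.int32(330), array([ 503., -276.]), array([ 23., 241.]), 0.526)
(array([265., 355.]), np.int32(361), array([ 755., -216.]), array([ 37., 176.]), 2.692)
dowel
(array([403., 205.]), np.int32(166), array([417., 333.]), array([ 19., 114.]), 2.697)
(array([553., 286.]), np.int32(296), array([826., 598.]), array([49., 89.]), 1.586)
(array([477., 310.]), np.int32(272), array([826., 360.]), array([48., 90.]), 1.535)
(array([456., 321.]), np.int32(77), array([827., 293.]), array([18., 46.]), 3.09)
tray brown
(array([304., 239.]), np.int32(410), array([495., -21.]), array([ 58., 153.]), 1.601)
(array([342., 265.]), np.int32(32), array
[... 1731 characters left out ...]
or
(array([236.,  70.]), np.int32(105), array([ 1414., -1825.]), array([106., 233.]), 3.114)
(array([274.,  73.]), np.int32(134), array([ 1150., -1825.]), array([120., 284.]), 0.145)
(array([345.,  78.]), np.int32(285), array([  728., -1828.]), array([117., 492.]), 3.113)
(array([605., 153.]), np.int32(155), array([ -523., -1016.]), array([ 28., 302.]), 1.573)
(array([324., 204.]), np.int32(149), array([ 537., -296.]), array([68., 79.]), 0.246)
(array([299., 250.]), np.int32(883), array([553., -21.]), array([149., 155.]), 1.603)
(array([490., 295.]), np.int32(164), array([19., 69.]), array([34., 80.]), 2.631)
(array([205., 471.]), np.int32(218), array([550., 671.]), array([16., 59.]), 0.924)
```

Run:
```python
import cv2,numpy as np
a=cv2.imread("pics/scene0.png"); b=cv2.imread("pics/side0.png"); w=cv2.imread("pics/wrist0.png")
A=cv2.resize(a[250:340,135:255],(400,300),interpolation=3); B=cv2.resize(b[165:235,280:373],(400,300),interpolation=3)
C=cv2.resize(a[220:295,360:460],(400,300),interpolation=3)
D=cv2.resize(w,(400,300))
cv2.imwrite("pics/m1.png",np.vstack([np.hstack([A,B]),np.hstack([C,D])]))
```

```text
(no output)
```

View pics/m1.png

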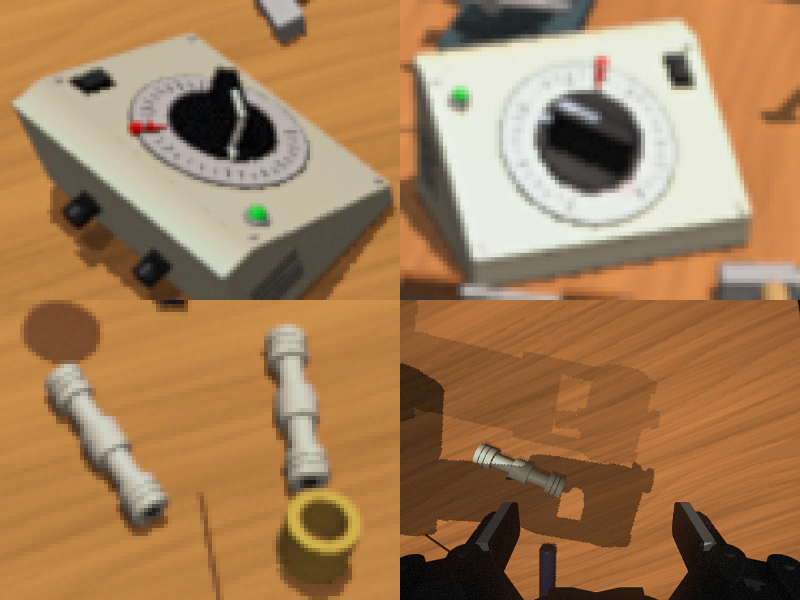

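The three spool-like parts are at (393,160), (386,256) and (434,247) px, at ranges of about 443, 607 and 685 mm. The one beside the brass bush at (434,247), world (590,349), is farthest, so it's the target, and the crop confirms a three-land spool there. The red tab and dial show clearly, but the pointer needs a closer look. Next I'll fit the desk and work out the moves.

```bash
cat >> h.py <<'E'
def Rdown(yaw_z):  # tool x down, tool z at world yaw
    z=np.array([np.cos(yaw_z),np.sin(yaw_z),0]); x=np.array([0,0,-1.]); return np.c_[x,np.cross(z,x),z]
def delta(Rt,Pt,T=None):
    """turn shares first (total), then shift shares in the tool axes AFTER the turn"""
    T=pose() if T is None else T
    rv=R.from_matrix(T[:3,:3].T@Rt).as_rotvec()/np.pi; 
    print("turn",np.round(rv,4),"rows",round(np.linalg.norm(rv)/.0477,1),"shift(new axes)",np.round(Rt.T@(Pt-T[:3,3])/200,4),"shift(old)",np.round(T[:3,:3].T@(Pt-T[:3,3])/200,4))
E
python3 - <<'E'
from h import *
T0=pose(); print(np.round(T0,3))
for y in(1.232,1.232-np.pi): delta(Rdown(y),np.array([590,349,150.]))
for n in("scene","side"):
    z=np.load(f"pics/{n}0.npz"); p,d=z["p"],z["d"]; c,T=cam(n); W=np.load(f"pics/{n}W.npy")
    hsv=cv2.cvtColor(p,cv2.COLOR_BGR2HSV).astype(int); H,S,V=hsv[...,0],hsv[...,1],hsv[...,2]
    box=(W[...,0]>350)&(W[...,0]<700)&(W[...,1]<-170)&(W[...,1]>-430)&(d>0)
    m=box&(W[...,2]>35)&(W[...,2]<122)&(S<70)&(V>110)
    P=W[m]; best=None; rng=np.random.default_rng(0)
    for k in range(500):
        q=P[rng.choice(len(P),3,False)]; nn=np.cross(q[1]-q[0],q[2]-q[0]); 
        if np.linalg.norm(nn)<500: continue
        nn/=np.linalg.norm(nn); i=abs((P-q[0])@nn)<2
        if abs(abs(nn[2])-.82)>.1: continue
        if best is None or i.sum()>best.sum(): best=i
    Q=P[best]; ce=Q.mean(0); nn=np.linalg.svd(Q-ce,full_matrices=False)[2][2]; nn*=np.sign(nn[2])
    print(n,"panel",best.sum(),len(P),ce.round(1),nn.round(3),"tilt",np.degrees(np.arccos(nn[2])),"desk x yaw",np.arctan2(-nn[1],-nn[0]))
    red=box&((H<8)|(H>172))&(S>150)&(V>100); v,u=np.nonzero(red)
    print("red px",red.sum(),u.min(),u.max(),v.min(),v.max(), onplane(c,T,[[u.mean(),v.mean()]],n=nn,p=ce+8*nn).round(1))
    dk=box&(V<60)&(W[...,2]>60); v,u=np.nonzero(dk); print("dark",len(u),W[dk].mean(0).round(1))
    yb=(H>18)&(H<32)&(S>120)&(W[...,1]>200)&(W[...,1]<420)&(W[...,0]<720); print("bush"); [print(b) for b in blobs(yb,c,T,45,30)]
E
```

```text
[[-1.00000e-03 -9.23000e-01  3.86000e-01  2.11927e+02]
 [-1.00000e-03  3.86000e-01  9.23000e-01  5.07301e+02]
 [-1.00000e+00  0.00000e+00 -1.00000e-03  2.30848e+02]
 [ 0.00000e+00  0.00000e+00  0.00000e+00  1.00000e+00]]
turn [-0.0182 -0.0003 -0.0001] rows 0.4 shift(new axes) [ 0.4042 -2.046  -0.1182] shift(old) [ 4.0370e-01 -2.0495e+00 -9.0000e-04]
turn [ 9.818e-01 -1.000e-04  5.000e-04] rows 20.6 shift(new axes) [0.4042 2.046  0.1182] shift(old) [ 4.0370e-01 -2.0495e+00 -9.0000e-04]
scene panel 1262 2243 [ 557.6 -320.2   80.9] [-0.298  0.486  0.822] tilt 34.7332648975665 desk x yaw -1.0211568514624563
red px 17 174 183 287 289 [[ 550.6 -377.5  122. ]]
dark 546 [ 553.5 -326.7   97.5]
bush
(array([439., 276.]), np.int32(279), array([702., 298.]), array([51., 73.]), 1.9)
side panel 909 2178 [ 547.  -315.5   75.7] [-0.3    0.495  0.815] tilt 35.37894531504467 desk x yaw -1.0269714326795312
red px 2 326 326 179 182 [[ 547.  -374.7  121.6]]
dark 240 [ 536.6 -308.8   91.8]
bush
(array([208., 326.]), np.int32(97), array([699., 309.]), array([44., 52.]), 1.608)
```

```bash
python3 -m handwheel '[-0.018,0,0,0.045,-0.227,-0.013,0, 0,0,0,0.045,-0.227,-0.013,0, 0,0,0,0.045,-0.227,-0.013,0, 0,0,0,0.045,-0.227,-0.013,0, 0,0,0,0.045,-0.227,-0.013,0, 0,0,0,0.045,-0.227,-0.013,0, 0,0,0,0.045,-0.227,-0.013,0, 0,0,0,0.045,-0.227,-0.013,0, 0,0,0,0.045,-0.227,-0.013,0, 0,0,0,0,0,0,0]' 60
cat > look.py <<'E'
import sys; from h import *
o=get_obs(); p,d=imaging.camera("wrist"); np.savez(f"pics/{sys.argv[1]}.npz",p=p,d=d,rot=o["eef_rot"],pos=o["tcp_pos"]); cv2.imwrite(f"pics/{sys.argv[1]}.png",p)
c,T=cam("wrist",o)
hsv=cv2.cvtColor(p,cv2.COLOR_BGR2HSV).astype(int); H,S,V=hsv[...,0],hsv[...,1],hsv[...,2]
uv=np.stack(np.meshgrid(np.arange(640),np.arange(480)),-1).reshape(-1,2)
W=(T[:3,3]+dirs(c,T,uv)*d.reshape(-1,1)).reshape(480,640,3); Z=W[...,2]
E
python3 - <<'E'
import sys; sys.argv=["","w1"]; exec(open("look.py").read())
print(T.round(2)[:3,3],pose(o).round(3))
for b in blobs((d>0)&(Z>6)&(Z<40)&(S<90)&(V>70),c,T,15,300): print(b)
E
```

```text
clock: 1.15
tcp_pos: [592.3, 343.5, 147.4]
eef_rot: [-0.953, 1.355, 0.952]
ft_force: [-1.4, -0.2, -0.2]
opening: 85.5
[517.63 370.43 289.81] [[-2.00000e-03 -9.41000e-01  3.38000e-01  5.92308e+02]
 [-2.00000e-03  3.38000e-01  9.41000e-01  3.43546e+02]
 [-1.00000e+00  1.00000e-03 -2.00000e-03  1.47374e+02]
 [ 0.00000e+00  0.00000e+00  0.00000e+00  1.00000e+00]]
(array([321., 208.]), np.int32(6579), array([587., 350.]), array([ 30., 122.]), 2.807)
(array([ 59., 189.]), np.int32(606), array([511., 195.]), array([ 8., 32.]), 1.669)
(array([110., 264.]), np.int32(5682), array([573., 203.]), array([ 35., 115.]), 0.106)
(array([630., 257.]), np.int32(350), array([683., 542.]), array([11., 28.]), 2.471)
(array([322., 310.]), np.int32(595), array([651., 328.]), array([17., 29.]), 1.254)
```

View pics/w1.png

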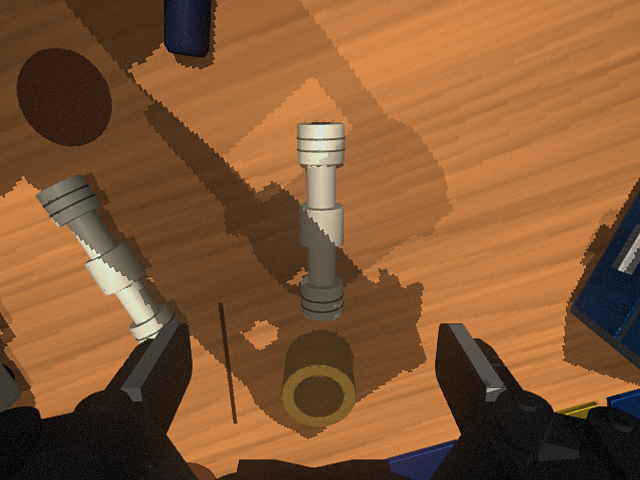

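Wrist picture w1: the target spool is upright at u≈321, v 122–320, with its middle land at about (322,226). The bush is just below it at (318,395), and the other spool is at (105,260). The free space beside the middle land is clear.

Run:
```python
from h import *
z=np.load("pics/w1.npz"); o={"eef_rot":z["rot"],"tcp_pos":z["pos"]}; c,T=cam("wrist",o)
P=onplane(c,T,[[321,226],[321,122],[322,320],[318,395]],20); print(P.round(1)); print(onplane(c,T,[[318,395]],45))
a=P[1]-P[2]; yaw=np.arctan2(a[1],a[0]); print(yaw)
delta(Rdown(yaw-np.pi/2),np.array([P[0][0],P[0][1],2.]))
```

```text
[[591.1 348.3  20. ]
 [529.1 370.2  20. ]
 [656.5 325.9  20. ]
 [715.1 302.   20. ]]
[[696.78065007 308.34950873  45.        ]]
2.806549678159576
turn [-0.0024 -0.0005 -0.0006] rows 0.1 shift(new axes) [7.315e-01 1.000e-04 1.600e-02] shift(old) [ 0.7314 -0.0011  0.0173]
```

```bash
python3 -m handwheel '[0,0,0,0.15,0,0.017,0, 0,0,0,0.2,0,0,0, 0,0,0,0.2,0,0,0, 0,0,0,0.11,0,0,0, 0,0,0,0.05,0,0,0, 0,0,0,0.022,0,0,0, 0,0,0,0,0,0,0.9, 0,0,0,0,0,0,0.9, 0,0,0,0,0,0,0.9, 0,0,0,0,0,0,0.9]' 60
```

```text
clock: 2.2
tcp_pos: [589.9, 350.2, 5.0]
eef_rot: [-0.956, 1.35, 0.955]
ft_force: [-4.4, 6.3, 29.8]
opening: 28.8
```

Run:
```python
from h import *
T=pose(); delta(Rdown(1.60),np.array([553,27,190.]),T)
```

```text
turn [-0.1173  0.      0.0003] rows 2.5 shift(new axes) [-0.9251  0.2316 -1.6098] shift(old) [-0.9253 -0.3646 -1.5849]
```

```bash
python3 -m handwheel '[0,0,0,-0.1,0,0,0.9, 0,0,0,-0.22,0,0,0.9, -0.039,0,0,-0.24,0,0,0.9, -0.039,0,0,-0.24,0,0,0.9, -0.039,0,0,-0.12,0.03,-0.2,0.9, 0,0,0,0,0.04,-0.24,0.9, 0,0,0,0,0.04,-0.24,0.9, 0,0,0,0,0.04,-0.24,0.9, 0,0,0,0,0.04,-0.24,0.9, 0,0,0,0,0.04,-0.24,0.9]' 80
python3 -m handwheel '[0,0,0,0,0,-0.15,0.9, 0,0,0,0,0,-0.05,0.9, 0,0,0,0,0,0,0.9, 0,0,0,0,0,0,0.9, 0,0,0,0,0,0,0.9, 0,0,0,0,0,0,0.9, 0,0,0,0,0,0,0.9, 0,0,0,0,0,0,0.9, 0,0,0,0,0,0,0.9, 0,0,0,0,0,0,0.9]'
python3 - <<'E'
import sys; sys.argv=["","w2"]; exec(open("look.py").read())
print("nickel"); [print(b) for b in blobs((d>0)&(Z>100)&(S<90)&(V>70),c,T,185,300)]
print("floor"); [print(b) for b in blobs((d>0)&(Z>66)&(Z<80),c,T,74,300)]
print("rim");[print(b) for b in blobs((d>0)&(Z>85)&(Z<96)&(H<20)&(S>100),c,T,90,300)]
E
```

```text
clock: 3.2
tcp_pos: [545.6, 68.3, 187.5]
eef_rot: [-1.229, 1.196, 1.231]
ft_force: [1.0, -0.6, -5.8]
opening: 27.3
clock: 4.2
tcp_pos: [547.9, 30.1, 187.9]
eef_rot: [-1.23, 1.196, 1.23]
ft_force: [-0.2, 0.4, -4.6]
opening: 27.6
nickel
(array([313., 303.]), np.int32(22487), array([551.,  29.]), array([ 33., 133.]), 0.028)
(array([257., 336.]), np.int32(886), array([555.,   7.]), array([ 7., 29.]), 2.995)
(array([370., 336.]), np.int32(932), array([554.,  53.]), array([ 9., 29.]), 0.205)
floor
(array([211., 203.]), np.int32(44263), array([547., -17.]), array([187., 191.]), 0.034)
(array([306., 131.]), np.int32(3374), array([485.,  23.]), array([27., 43.]), 1.619)
rim
(array([224., 131.]), np.int32(9706), array([489., -21.]), array([ 49., 116.]), 1.604)
(array([353., 124.]), np.int32(1295), array([487.,  48.]), array([14., 48.]), 0.033)
(array([ 98., 140.]), np.int32(1994), array([492., -91.]), array([13., 48.]), 0.03)
(array([190., 331.]), np.int32(4836), array([609., -43.]), array([ 51., 101.]), 1.614)
```

View pics/w2.png

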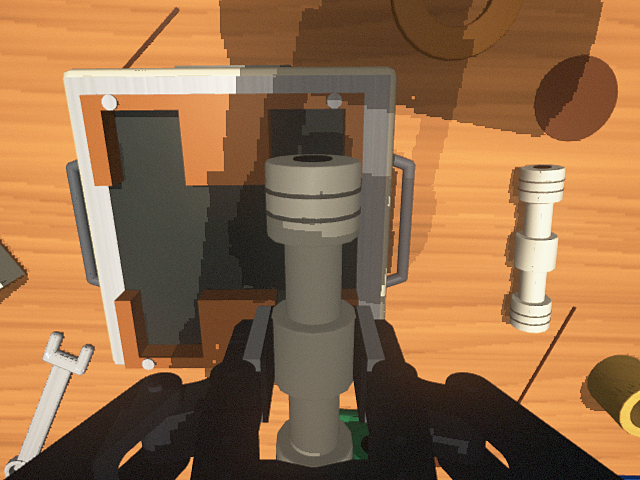

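Wrist picture w2: the spool is held straight at u≈313. The tray's centre web spans u 180–270, and the wall cut-outs end at v≈185 and v≈290. Both pockets are free.

Run:
```python
from h import *
z=np.load("pics/w2.npz"); o={"eef_rot":z["rot"],"tcp_pos":z["pos"]}; c,T=cam("wrist",o); p=z["p"]
P=onplane(c,T,[[180,110],[187,184],[270,108],[269,184],[200,289],[275,289],[97,186],[117,291]],90); print(P.round(1))
x=np.c_[P[:,0],P[:,1]]
wmid=(x[1]+x[3])/2; bmid=(x[4]+x[5])/2; print("cuts dx",wmid,bmid)
print("frame corners z84?",onplane(c,T,[[65,72],[394,70]],80).round(1))
# spool end in the grip, axis height ~ tcp z+15
for zz in (198,203): print("spool far end centre",onplane(c,T,[[313,158]],zz+12).round(1), "land mid", onplane(c,T,[[314,190],[314,340]],zz+12).round(1))
W=T[:3,3]+dirs(c,T,np.array([[313,200],[313,340]]))*np.array([[z["d"][200,313]],[z["d"][340,313]]]); print("spool top pts",W.round(1))
```

```text
[[473.8 -44.5  90. ]
 [513.9 -43.3  90. ]
 [471.5   3.9  90. ]
 [512.6   3.2  90. ]
 [578.8 -39.6  90. ]
 [577.6   6.5  90. ]
 [516.4 -94.6  90. ]
 [581.6 -90.8  90. ]]
cuts dx [513.25552671 -20.0871111 ] [578.18751379 -16.5532064 ]
frame corners z84? [[ 455.9 -108.9   80. ]
 [ 450.    70.6   80. ]]
spool far end centre [[482.8  27.5 210. ]] land mid [[491.8  28.1 210. ]
 [540.5  29.4 210. ]]
spool far end centre [[482.2  27.5 215. ]] land mid [[490.8  28.  215. ]
 [537.5  29.3 215. ]]
spool top pts [[494.1  27.8 212.9]
 [538.9  29.  212.6]]
```

```bash
python3 -m handwheel '[0,0,0,0.12,0,-0.016,0.9, 0,0,0,0.14,0,0,0.9, 0,0,0,0.12,0,0,0.9, 0,0,0,0.07,0,0,0.9, 0,0,0,0.05,0,0,0.9, 0,0,0,0.02,0,0,0.9, 0,0,0,0.01,0,0,0.9, 0,0,0,0.01,0,0,0.9, 0,0,0,0,0,0,0.9, 0,0,0,0,0,0,0.9]'
```

```text
clock: 5.25
tcp_pos: [548.1, 26.8, 80.4]
eef_rot: [-1.231, 1.195, 1.229]
ft_force: [0.7, 0.3, -5.7]
opening: 27.3
```

```bash
python3 -m handwheel '[0,0,0,0.006,0,0,0.9, 0,0,0,0,0,0,0.9, 0,0,0,0,0,0,0.5, 0,0,0,0,0,0,0.4, 0,0,0,0,0,0,0.2, 0,0,0,0,0,0,0, 0,0,0,-0.1,0,0,0, 0,0,0,-0.2,0,0,0, 0,0,0,-0.2,0,0,0, 0,0,0,0,0,0,0]'
python3 - <<'E'
import sys; sys.argv=["","w3"]; exec(open("look.py").read())
[print(b) for b in blobs((d>0)&(Z>85)&(Z<112)&(S<70)&(V>60),c,T,89,300)]
cv2.imwrite("pics/w3s.png",cv2.resize(p,(400,300)))
delta(Rdown(1.12),np.array([417,331,150.]))
E
```

```text
clock: 6.25
tcp_pos: [550.1, 26.5, 183.9]
eef_rot: [-1.236, 1.19, 1.222]
ft_force: [-0.0, 0.7, -0.1]
opening: 85.2
(array([314., 236.]), np.int32(9568), array([554.,  26.]), array([ 30., 139.]), 0.034)
turn [1.525e-01 1.000e-04 1.800e-03] rows 3.2 shift(new axes) [0.1556 1.2567 1.0821] shift(old) [0.1506 0.617  1.5399]
```

View pics/w3s.png

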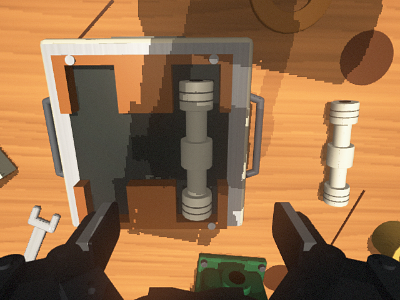

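The spool lies in its pocket: 0.034 rad yaw, centred near (551,26). Now the dowel.

```bash
python3 -m handwheel '[0,0,0,0.021,0.088,0.22,0, 0,0,0,0.021,0.088,0.22,0, 0,0,0,0.021,0.088,0.22,0, 0,0,0,0.021,0.088,0.22,0, 0,0,0,0.021,0.088,0.22,0, 0,0,0,0.021,0.088,0.22,0, 0.011,0,0,0.021,0.088,0.22,0, 0.047,0,0,0,0,0,0, 0.047,0,0,0,0,0,0, 0.047,0,0,0,0,0,0]'
python3 - <<'E'
import sys; sys.argv=["","w4"]; exec(open("look.py").read())
bl=blobs((d>0)&(Z>5)&(Z<40)&(H>100)&(H<135)&(S>60)&(V<140),c,T,16,300)
for b in bl: print(b)
print(pose(o).round(3)); b=min(bl,key=lambda b:np.hypot(*(b[2]-[417,331]))); delta(Rdown(b[4]-np.pi/2),np.array([*b[2],2.]))
E
```

```text
clock: 7.3
tcp_pos: [415.2, 331.4, 148.0]
eef_rot: [-0.869, 1.393, 0.869]
ft_force: [-1.0, -0.9, -0.4]
opening: 85.3
[[-2.00000e-03 -8.99000e-01  4.39000e-01  4.15244e+02]
 [-1.00000e-03  4.39000e-01  8.99000e-01  3.31409e+02]
 [-1.00000e+00  1.00000e-03 -2.00000e-03  1.48025e+02]
 [ 0.00000e+00  0.00000e+00  0.00000e+00  1.00000e+00]]Traceback (most recent call last):
  File "<stdin>", line 4, in <module>
ValueError: min() iterable argument is empty
```

Run:
```python
from h import *
z=np.load("pics/w4.npz"); o={"eef_rot":z["rot"],"tcp_pos":z["pos"]}; c,T=cam("wrist",o); p,d=z["p"],z["d"]
hsv=cv2.cvtColor(p,cv2.COLOR_BGR2HSV).astype(int); u,v=proj(c,T,[[417,331,20]])[0].astype(int); print(u,v,hsv[v,u],d[v,u])
uv=np.stack(np.meshgrid(np.arange(640),np.arange(480)),-1).reshape(-1,2)
Z=(T[:3,3]+dirs(c,T,uv)*d.reshape(-1,1)).reshape(480,640,3)[...,2]
bl=blobs((d>0)&(Z>8)&(Z<32)&(hsv[...,2]<120)&(hsv[...,0]>60),c,T,16,300)
for b in bl: print(b)
cv2.imwrite("pics/w4s.png",cv2.resize(p,(400,300)))
b=min(bl,key=lambda b:np.hypot(*(b[2]-[417,331]))); delta(Rdown(b[4]-np.pi/2),np.array([*b[2],2.]))
```

```text
315 232 [134  66  58] 277.26556
(array([316., 213.]), np.int32(4473), array([418., 331.]), array([ 24., 113.]), 2.675)
turn [ 0.0014 -0.0005 -0.0004] rows 0.0 shift(new axes) [ 0.7304 -0.0121  0.0049] shift(old) [ 0.7304 -0.013   0.0061]
```

View pics/w4s.png

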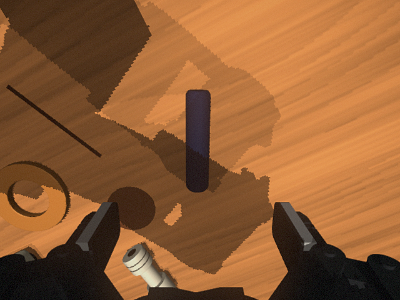

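Picture w4: the dowel is centred between the open fingers at (198,140) in the half-scale image, and the washer at (35,195) is clear of the left finger.

```bash
python3 -m handwheel '[0,0,0,0.15,-0.013,0.006,0, 0,0,0,0.2,0,0,0, 0,0,0,0.2,0,0,0, 0,0,0,0.11,0,0,0, 0,0,0,0.04,0,0,0, 0,0,0,0.015,0,0,0, 0,0,0,0,0,0,0.9, 0,0,0,0,0,0,0.9, 0,0,0,0,0,0,0.9, 0,0,0,0,0,0,0.9]' 60
python3 - <<'E'
from h import *
T=pose(); delta(Rdown(1.603),np.array([550,-64,190.]),T)
E
```

```text
clock: 8.35
tcp_pos: [419.2, 331.3, 7.0]
eef_rot: [-0.872, 1.387, 0.872]
ft_force: [-0.7, -0.4, 0.1]
opening: 28.3
turn [-0.1532  0.0003  0.0003] rows 3.2 shift(new axes) [-0.9151 -0.5901 -1.9964] shift(old) [-0.9154 -1.4479 -1.4956]
```

```bash
python3 -m handwheel '[0,0,0,0,0,0,0.9, 0,0,0,0,0,0,0.9, 0,0,0,0,0,0,0.9, 0,0,0,-0.1,0,0,0.9, 0,0,0,-0.2,0,0,0.9, -0.04,0,0,-0.24,0,0,0.9, -0.04,0,0,-0.24,0,0,0.9, -0.04,0,0,-0.14,0,0,0.9, -0.033,0,0,0,0,0,0.9, 0,0,0,0,-0.06,-0.2,0.9]' 80
python3 -m handwheel '[0,0,0,0,-0.06,-0.22,0.9, 0,0,0,0,-0.06,-0.22,0.9, 0,0,0,0,-0.06,-0.22,0.9, 0,0,0,0,-0.06,-0.22,0.9, 0,0,0,0,-0.06,-0.22,0.9, 0,0,0,0,-0.06,-0.22,0.9, 0,0,0,0,-0.06,-0.22,0.9, 0,0,0,0,-0.06,-0.17,0.9, 0,0,0,0,-0.05,-0.086,0.9, 0,0,0,0,0,0,0.9]'
python3 - <<'E'
import sys; sys.argv=["","w5"]; exec(open("look.py").read())
bl=blobs((d>0)&(Z>150)&(Z<230)&(V<120)&(H>95)&(S>40),c,T,205,300)
for b in bl: print(b)
print(pose(o).round(3))
cv2.imwrite("pics/w5s.png",cv2.resize(p,(400,300)))
E
```

```text
clock: 9.35
tcp_pos: [431.1, 293.7, 191.0]
eef_rot: [-1.237, 1.188, 1.238]
ft_force: [1.6, -0.6, -3.6]
opening: 22.8
clock: 10.35
tcp_pos: [550.0, -66.5, 189.6]
eef_rot: [-1.23, 1.196, 1.231]
ft_force: [-1.5, 0.1, -3.3]
opening: 23.3
(array([316., 314.]), np.int32(17701), array([545., -66.]), array([ 28., 112.]), 3.125)
[[-1.00000e-03 -1.00000e+00 -2.90000e-02  5.49981e+02]
 [-0.00000e+00 -2.90000e-02  1.00000e+00 -6.64780e+01]
 [-1.00000e+00  1.00000e-03 -0.00000e+00  1.89630e+02]
 [ 0.00000e+00  0.00000e+00  0.00000e+00  1.00000e+00]]
```

View pics/w5s.png

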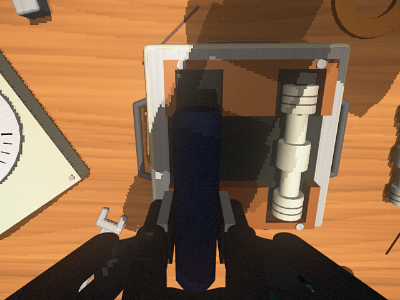

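Picture w5: the dowel is held above the right-hand pocket (198,190), aligned with it, and the spool lies in the other pocket at (293,155).

```bash
python3 -m handwheel '[0,0,0,0.12,0,0.012,0.9, 0,0,0,0.14,0,0,0.9, 0,0,0,0.12,0,0,0.9, 0,0,0,0.07,0,0,0.9, 0,0,0,0.05,0,0,0.9, 0,0,0,0.02,0,0,0.9, 0,0,0,0.01,0,0,0.9, 0,0,0,0.008,0,0,0.9, 0,0,0,0,0,0,0.9, 0,0,0,0,0,0,0.9]'
python3 -m handwheel '[0,0,0,0,0,0,0.7, 0,0,0,0,0,0,0.6, 0,0,0,0,0,0,0.5, 0,0,0,0,0,0,0.4, 0,0,0,0,0,0,0.3, 0,0,0,-0.1,0,0,0.3, 0,0,0,-0.2,0,0,0.3, 0,0,0,-0.22,0,0,0, 0,0,0,-0.22,0,0,0, 0,0,0,0,0,0,0]'
python3 - <<'E'
import sys; sys.argv=["","w6"]; exec(open("look.py").read())
print("dowel");[print(b) for b in blobs((d>0)&(Z>88)&(Z<108)&(H>95)&(V<130)&(S>50),c,T,90,300)]
print("spool");[print(b) for b in blobs((d>0)&(Z>85)&(Z<112)&(S<70)&(V>60),c,T,92,300)]
# dial estimate: dark mean from the two cams ~ ; desk axes
n=np.array([-.299,.490,.8192]); n/=np.linalg.norm(n); print(pose(o)[:3,3])
hx=np.array([-n[0],-n[1],0]); hx/=np.linalg.norm(hx); print("desk x",hx, "yaw",np.arctan2(hx[1],hx[0]))
E
```

```text
clock: 11.4
tcp_pos: [549.5, -61.8, 83.2]
eef_rot: [-1.233, 1.194, 1.232]
ft_force: [-0.7, -0.3, -4.5]
opening: 23.1
clock: 12.4
tcp_pos: [551.3, -62.3, 236.8]
eef_rot: [-1.24, 1.189, 1.222]
ft_force: [-0.7, -0.2, 0.1]
opening: 85.6
dowel
(array([317., 231.]), np.int32(2689), array([556., -62.]), array([25., 94.]), 0.019)
spool
(array([442., 216.]), np.int32(6945), array([553.,  25.]), array([ 31., 136.]), 0.032)
(array([ 13., 324.]), np.int32(1485), array([ 642., -284.]), array([31., 61.]), 2.939)
[551.2690443  -62.26120584 236.80996502]
desk x [ 0.52088616 -0.85362615  0.        ] yaw -1.022907589868859
```

Run:
```python
from h import *
n=np.array([-.299,.490,.8192]); n/=np.linalg.norm(n)
for nm,ce,uv in(("scene",[557.6,-320.2,80.9],[201.6,286.6]),("side",[547,-315.5,75.7],[324,198.5])):
    c,T=cam(nm); print(nm,onplane(c,T,[uv],n=n,p=np.array(ce)+9*n).round(1))
T=pose(); Rc=T[:3,:3]; a=np.cross(Rc[:,0],-n); R2=R.from_rotvec(a/np.linalg.norm(a)*np.arcsin(np.linalg.norm(a))).as_matrix()@Rc
print(R2.round(3)); Dc=onplane(*cam("scene"),[[201.6,286.6]],n=n,p=np.array([557.6,-320.2,80.9])+9*n)[0]
delta(R2,Dc+n*175,T); print(get_obs()["qpos"].round(2))
```

```text
scene [[ 544.9 -319.6   86.9]]
side [[ 540.8 -314.9   84.1]]
[[ 0.299 -0.953  0.052]
 [-0.49  -0.107  0.865]
 [-0.819 -0.284 -0.499]]
turn [ 0.      0.1684 -0.0944] rows 4.0 shift(new axes) [ 0.3481  0.3711 -0.7503] shift(old) [ 0.0163  0.3154 -0.8498]
[-0.33  0.38  1.29 -0.    1.47 -1.93]
```

```bash
python3 -m handwheel '[0,0,0,0.004,0.079,-0.213,0, 0,0,0,0.004,0.079,-0.213,0, 0,0,0,0.004,0.079,-0.213,0, 0,0,0,0.004,0.079,-0.213,0, 0,0.0405,-0.0227,0,0,0,0, 0,0.0405,-0.0227,0,0,0,0, 0,0.0405,-0.0227,0,0,0,0, 0,0.0405,-0.0227,0,0,0,0, 0,0.006,-0.0035,0,0,0,0, 0,0,0,0,0,0,0]'
python3 - <<'E'
import sys; sys.argv=["","w7"]; exec(open("look.py").read())
print(pose(o).round(3), get_obs()["qpos"].round(2))
E
```

```text
clock: 13.45
tcp_pos: [491.1, -233.5, 226.5]
eef_rot: [-1.727, 1.315, 0.71]
ft_force: [0.5, -0.5, -0.0]
opening: 85.1
[[ 2.92000e-01 -9.55000e-01  4.70000e-02  4.91123e+02]
 [-4.85000e-01 -1.06000e-01  8.68000e-01 -2.33500e+02]
 [-8.24000e-01 -2.76000e-01 -4.94000e-01  2.26489e+02]
 [ 0.00000e+00  0.00000e+00  0.00000e+00  1.00000e+00]] [-0.53  0.22  1.69 -0.42  0.73 -1.89]
```

View pics/w7.png

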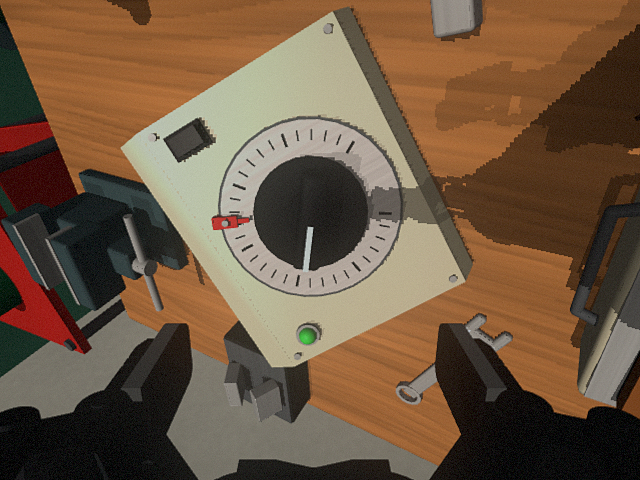

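Picture w7: the dial scale is centred near (311,206). The white pointer runs from (311,228) to (306,270) and the red tab's tip is at about (251,219), roughly a quarter turn clockwise. The bar already lies across the jaws.

```bash
cat > dial.py <<'E'
from h import *
def measure(f):
    z=np.load(f"pics/{f}.npz"); o={"eef_rot":z["rot"],"tcp_pos":z["pos"]}; c,T=cam("wrist",o); p,d=z["p"],z["d"]
    hsv=cv2.cvtColor(p,cv2.COLOR_BGR2HSV).astype(int); H,S,V=hsv[...,0],hsv[...,1],hsv[...,2]
    uv=np.stack(np.meshgrid(np.arange(640),np.arange(480)),-1).reshape(-1,2)
    W=(T[:3,3]+dirs(c,T,uv)*d.reshape(-1,1)).reshape(480,640,3)
    return z,o,c,T,p,d,H,S,V,W
E
python3 - <<'E'
from dial import *
z,o,c,T,p,d,H,S,V,W=measure("w7")
# panel plane: cream, robust fit
m=np.zeros((480,640),bool); m[20:350,130:460]=1; m&=(d>0)&(V>120)&(S<60)
P=W[m]; n=np.array([-.299,.49,.819]); ce=np.median(P,0)
for k in range(5):
    r=(P-ce)@n; r-=np.median(r); Q=P[abs(r)<3]; ce=Q.mean(0); n=np.linalg.svd(Q-ce,full_matrices=False)[2][2]; n*=np.sign(n[2])
print("n",n.round(4),"ce",ce.round(1),len(Q),"tilt",np.degrees(np.arccos(n[2])),"rms",((Q-ce)@n).std())
hx=np.array([-n[0],-n[1],0]); hx/=np.linalg.norm(hx); up=np.cross(n,np.cross(hx,n)); up/=np.linalg.norm(up); rt=np.cross(up,n)  # up-slope, right when facing
# dial: knob bar height band
h=(W-ce)@n
bar=(d>0)&(h>33)&(h<50); bar[:120]=0; bar[300:]=0; B=W[bar]; a=np.c_[B@rt,B@up].astype(np.float32); print("bar top",len(B),np.median(h[bar]),cv2.minAreaRect(a)); bc=cv2.minAreaRect(a)[0]
# skirt edge: dark blob at skirt height 
dk=np.zeros((480,640),np.uint8); dk[120:300,220:400]=((V<75)&(S<120))[120:300,220:400]; nn,l,s,cc=cv2.connectedComponentsWithStats(dk); i=1+np.argmax(s[1:,4]); ct=max(cv2.findContours((l==i).astype(np.uint8),0,1)[0],key=cv2.contourArea)[:,0]
for name,pts,hh in(("skirt",ct,8),):
    X=onplane(c,T,pts,n=n,p=ce+hh*n); (x,y),r=cv2.minEnclosingCircle(np.c_[X@rt,X@up].astype(np.float32)); print(name,x,y,r)
def pol(u,hh):
    X=onplane(c,T,[u],n=n,p=ce+hh*n)[0]; return np.array([X@rt,X@up])
# pointer: white within skirt
wh=np.zeros((480,640),bool); wh[215:275,285:335]=(V>140)[215:275,285:335]; nn,l,s,cc=cv2.connectedComponentsWithStats(wh.astype(np.uint8)); print("white",s[1:].tolist())
red=((H<8)|(H>172))&(S>150)&(V>90); red[:195]=0; red[245:]=0; red[:,:205]=0; red[:,265:]=0
v,u=np.nonzero(red); print("red",u.min(),u.max(),v[u>u.max()-3].mean())
tip=np.array([u.max(),v[u>u.max()-3].mean()])
rt_=np.array([pol([u_,v_],8) for u_,v_ in zip(u,v)]); print("red mean",rt_.mean(0))
for nm,hh,pt in(("tab tip",8,tip),("ptr out",8,[306,270]),("ptr in bar",40,[311,228])): print(nm,pt,pol(pt,hh))
np.savez("desk.npz",n=n,ce=ce,up=up,rt=rt)
E
```

```text
n [-0.2978  0.4888  0.82  ] ce [ 526.3 -335.3   76.8] 38314 tilt 34.91467546312829 rms 1.2988175437808267
bar top 7569 39.42186584181555 ((-335.7308654785156, 401.9580383300781), (231.95916748046875, 126.78424072265625), 54.465755462646484)
skirt -297.7811279296875 504.13677978515625 44.98600769042969
white [[285, 227, 50, 48, 608]]
red 212 248 219.5
red mean [-270.51873031  563.01263132]
tab tip [248.  219.5] [-276.79606038  548.05895776]
ptr out [306, 270] [-334.83191082  529.95383596]
ptr in bar [311, 228] [-298.6901047   504.82946023]
```

Run:
```python
from dial import *
k=np.load("desk.npz"); n,ce,up,rt=[k[i] for i in("n","ce","up","rt")]
a=np.arctan2(-37.1,25.8); zt=np.cos(a)*rt-np.sin(a)*up
T=pose(); zt*=np.sign(zt@T[:3,2]); Rt=np.c_[-n,np.cross(zt,-n),zt]
C=rt*-297.8+up*504.1+n*(ce@n); print("axis pt",C)
delta(Rt,C+n*70,T); delta(Rt,C+n*17,T)
```

```text
axis pt [ 546.12488406 -324.00959655   77.22849442]
turn [ 0.0296  0.0013 -0.002 ] rows 0.6 shift(new axes) [ 5.651e-01  2.000e-04 -1.700e-03] shift(old) [ 0.5651 -0.003  -0.0042]
turn [ 0.0296  0.0013 -0.002 ] rows 0.6 shift(new axes) [ 8.301e-01  2.000e-04 -1.700e-03] shift(old) [ 0.8301 -0.0047 -0.0054]
```

```bash
python3 -m handwheel '[0.0296,0.0013,-0.002,0,0,0,0.5, 0,0,0,0.14,0,-0.002,0.5, 0,0,0,0.14,0,0,0.5, 0,0,0,0.14,0,0,0.5, 0,0,0,0.12,0,0,0.5, 0,0,0,0,0,0,0.5, 0,0,0,0,0,0,0.5, 0,0,0,0,0,0,0.5, 0,0,0,0,0,0,0.5, 0,0,0,0,0,0,0.5]' 40
python3 - <<'E'
from dial import *
k=np.load("desk.npz"); n,ce,up,rt=[k[i] for i in("n","ce","up","rt")]
a=np.arctan2(-37.1,25.8); zt=np.cos(a)*rt-np.sin(a)*up
T=pose(); zt*=np.sign(zt@T[:3,2]); Rt=np.c_[-n,np.cross(zt,-n),zt]
C=np.array([546.1,-324,77.2]); delta(Rt,C+n*17,T); print("h",(T[:3,3]-C)@n)
E
```

```text
clock: 14.5
tcp_pos: [523.9, -287.2, 140.3]
eef_rot: [-1.661, 1.323, 0.627]
ft_force: [0.2, 0.0, 0.5]
opening: 42.7
turn [-0.0001 -0.0008  0.001 ] rows 0.0 shift(new axes) [0.2966 0.0034 0.0027] shift(old) [0.2966 0.0044 0.0034]
h 76.32159320262866
```

Opening is 42.7 mm. Next I descend to h ≈ 18 mm, gently close, and check the force.

```bash
python3 -m handwheel '[0,0,0,0.1,0.003,0.003,0.5, 0,0,0,0.1,0,0,0.5, 0,0,0,0.06,0,0,0.5, 0,0,0,0.03,0,0,0.5, 0,0,0,0,0,0,0.5, 0,0,0,0,0,0,0.95, 0,0,0,0,0,0,0.95, 0,0,0,0,0,0,0.95, 0,0,0,0,0,0,0.95, 0,0,0,0,0,0,0.95]' 40
python3 -c "
from h import *
T=pose(); n=np.load('desk.npz')['n']; print('h',(T[:3,3]-[546.1,-324,77.2])@n, get_obs()['torque'],get_obs()['qpos'].round(2))"
```

```text
clock: 15.5
tcp_pos: [540.8, -315.3, 92.4]
eef_rot: [-1.661, 1.323, 0.627]
ft_force: [-4.0, 2.6, 6.0]
opening: 19.3
h 18.30789650664532 [ 0.00308567  0.325124   -0.23081347] [-0.62  0.52  1.69 -0.59  0.41 -1.65]
```

```bash
python3 -m handwheel '[0.03,0,0,0,0,0,0.95, 0.047,0,0,0,0,0,0.95, 0.047,0,0,0,0,0,0.95, 0.047,0,0,0,0,0,0.95, 0.047,0,0,0,0,0,0.95, 0.047,0,0,0,0,0,0.95, 0.047,0,0,0,0,0,0.95, 0.047,0,0,0,0,0,0.95, 0.045,0,0,0,0,0,0.95, 0.045,0,0,0,0,0,0.95]'
python3 -m handwheel '[0,0,0,0,0,0,0.95, 0,0,0,0,0,0,0.95, 0,0,0,0,0,0,0.8, 0,0,0,0,0,0,0.5, 0,0,0,0,0,0,0.5, 0,0,0,0,0,0,0.5, 0,0,0,-0.15,0,0,0.5, 0,0,0,-0.24,0,0,0.2, 0,0,0,-0.24,0,0,0, 0,0,0,-0.2,0,0,0]'
python3 - <<'E'
import sys; sys.argv=["","w8"]; exec(open("look.py").read())
cv2.imwrite("pics/w8c.png",cv2.resize(p[80:380,120:520],(800,600),interpolation=2)); print(pose(o).round(2)[:3,3])
E
```

```text
clock: 16.5
tcp_pos: [539.9, -316.0, 92.6]
eef_rot: [-0.474, 1.237, -0.337]
ft_force: [-8.9, -3.1, 9.6]
opening: 19.1
clock: 17.5
tcp_pos: [490.4, -232.6, 229.0]
eef_rot: [-0.478, 1.236, -0.332]
ft_force: [0.6, -1.0, -0.5]
opening: 83.5
[ 490.43 -232.6   228.99]
```

View pics/w8c.png

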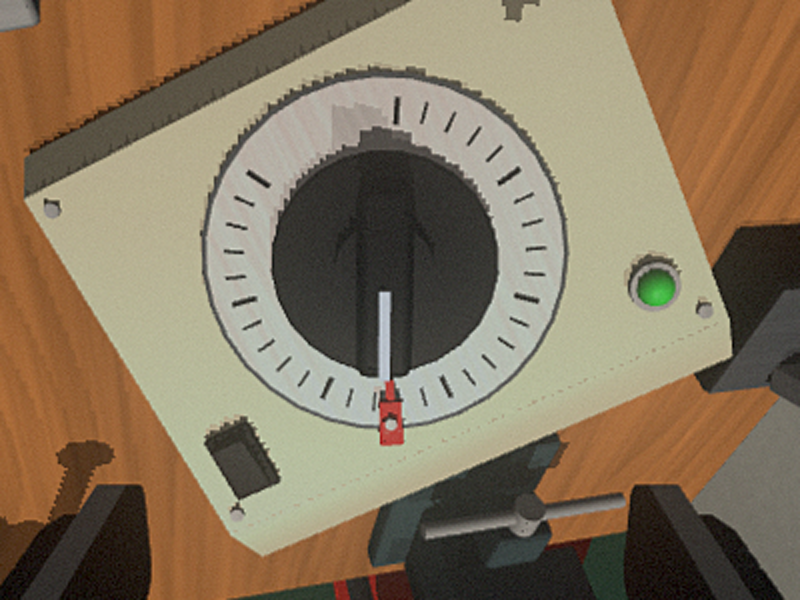

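Picture w8: the pointer's end at (385,380) stands against the tab's tip at (389,382). That is about 1.5 mm, or 2°, off, within the 5 mm allowed. Now a final check of the tray and bystanders.

Run:
```python
from h import *
p,d=imaging.camera("scene"); a=cv2.imread("pics/scene0.png"); c,T=cam("scene")
cv2.imwrite("pics/f.png",np.vstack([cv2.resize(a[190:380,130:480],(700,300)),cv2.resize(p[190:380,130:480],(700,300),interpolation=2)])[:, :])
hsv=cv2.cvtColor(p,cv2.COLOR_BGR2HSV).astype(int); H,S,V=hsv[...,0],hsv[...,1],hsv[...,2]
uv=np.stack(np.meshgrid(np.arange(640),np.arange(480)),-1).reshape(-1,2)
W=(T[:3,3]+dirs(c,T,uv)*d.reshape(-1,1)).reshape(480,640,3); Z=W[...,2]
box=(d>0)&(W[...,0]>450)&(W[...,0]<650)&(W[...,1]>-110)&(W[...,1]<80)
for nm,m,zz in(("spool",box&(Z>84)&(Z<115)&(S<70)&(V>90),96),("dowel",box&(Z>82)&(Z<110)&(H>100)&(H<135)&(S>70),95)):
    print(nm,[(b,) for b in blobs(m,c,T,zz,60)],"top z p95",np.percentile(Z[m],95) if m.any() else None)
```

```text
spool [((array([326., 250.]), np.int32(398), array([549.,  25.]), array([ 29., 140.]), 0.031),)] top z p95 106.27456043145185
dowel [((array([295., 260.]), np.int32(327), array([549., -63.]), array([ 26., 116.]), 0.022),)] top z p95 103.05326083272887
```

View pics/f.png

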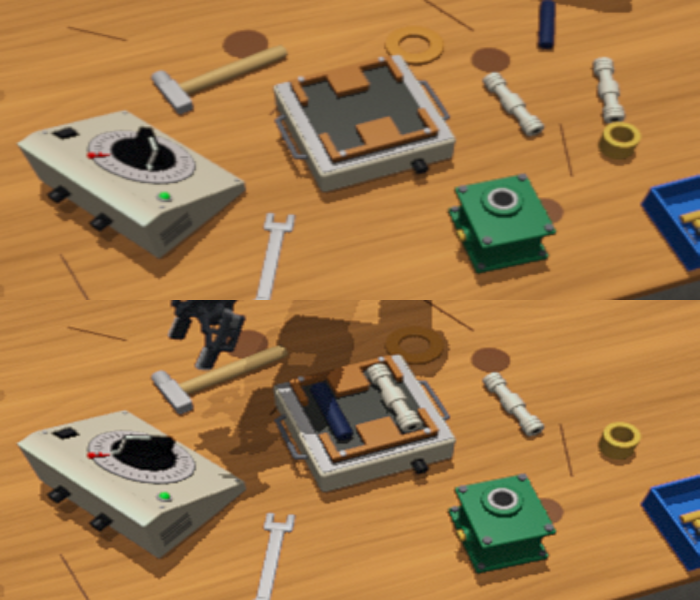

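The before/after picture shows both parts in their pockets, the pointer at the tab, and all bystanders unmoved.

```bash
python3 -c "from cell import order; print(order.close_job())"
```

```text
the job is handed in; nothing more can be done
None
```

I laid the farthest spool valve and the dowel in separate pockets of the tray and turned the dial about 80° clockwise to the red tab. I handed the job in at about 17.5 s of the 72 s; it reports no verdict.

What the last checks showed:
- **Parts:** the spool's centre is about 1–2 mm from its pocket's centre and the dowel's about 3 mm. Both lie within about 0.03 rad of straight. Measured top heights were about 106 mm and 103 mm, against 104 mm and 100 mm expected. I put the 2–3 mm down to depth noise, since both look flat on the pocket floor.
- **Dial:** the pointer stands about 1.5 mm (about 2°) from the tab's point, as read from a close wrist picture. The tab shows no visible shift.
- **Bystanders:** the before and after pictures show the washer, bush, relay housing, spanner and hammer unmoved. The gripper was clear of everything at hand-in.

No check failed. The only oddity was a brief push of about 30 N of the fingers on the bench while gripping the spool.

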